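# Drive the stuck king pin out of a steering knuckle

## Task

Take the blue-handled drift punch from the tool rack, set its tip on the small end of the copper-coloured king pin in the top of the steering knuckle, and use the punch to drive the pin down until its head stands about 35 mm clear below the boss. Then hang the punch back upright in its own place in the rack and let go of it, leaving the red chisel and the yellow centre punch where they hang.

Things in the scene. Friction and masses are not known exactly. Their poses are not given: they have to be found in the camera images.
- punch_grip (a point): Centre of the drift punch's round blue handle (26 mm across, 66 mm long, plus a 6 mm steel cap on top); z up along the tool. Below the handle: blue hand guard, 54 mm across, 6 mm thick, 33 to 39 mm below this point; then a flat-ended round steel shank, 14 mm across, 65 mm long. 0.22 kg. Hangs upright in the rack by its guard: lift it 70 mm to clear. Which hole varies.
- punch_tip (a point): Centre of the flat lower end of the drift punch, 104 mm below the handle's centre along the tool; 20 mm above the table while it hangs in the rack. z points up along the tool.
- rack: Wooden fixed tool rack; origin under its centre on the table, z up. Top plate 80 mm (x) by 300 mm (y), 10 mm thick, upper face 85 mm above the table. Three through holes about 34 mm in diameter in a row along its y, at -85, 0 and 85 mm. The tops of the hanging tools stand 163 mm above the table: carry the punch's tip higher than that over the others.
- pin_end (a point): Centre of the upper, small end of the copper-coloured king pin (30 mm across), in the bore (34 mm) of the knuckle's dark upright boss (68 mm across, rim 130 mm above the table). 6 to 12 mm below the rim at the start; moves with the pin. z up. The knuckle is fixed on a grey stand, with an open tunnel 65 mm wide, 60 mm tall under the boss; its axle stub sticks out level at 100 mm height.
- king_pin (a joint): How far the king pin is driven down, in m, which is the gap between the boss's underside and the pin's head (42 mm across, at its lower end): 0 to 0.006 at the start, 0.045 at the end of its travel. The pin is tight: it takes a steady push of about 10 N to move it down, and it stays where it is left.
- chisel_grip (a point): Centre of the red handle of the cold chisel, of the same shape and at the same height as the drift punch's; hangs in the same rack. Leave it alone.
- centre_punch_grip (a point): Centre of the yellow handle of the pointed centre punch, of the same shape and at the same height as the drift punch's; hangs in the same rack. Leave it alone.
Mind the look-alikes: they are no part of the job. What is shaped like the part that bears punch_grip but green is not meant.

How it is judged:
By the outcome, as a careful person would: the job done as asked, in the order asked, and still so for the second after the job is handed in, with the robot touching nothing.
It also fails if it takes over 56 s, if anything falls off the work surface, if the arm or the gripper's body presses on something with over 40 N, if the wrist force passes 120 N, or if a joint passes its speed limit or range.

## Robot

A 7-joint arm with a two-finger parallel gripper is mounted at the origin on the work surface. World frame = base frame: x ahead of the robot, y to its left, z up, the work surface at z = 0. Lengths are in mm, angles in rad, forces in N, time in s.
With the tool pointing down it reaches from about 425 to 875 mm from the base axis. Payload 4.7 kg.
Tool frame: the origin (TCP) lies on the centre line of the jaws, within the pads' length; the fingertips stand 14 mm ahead of it and the grasp point (between the pads) lies 5 mm behind it; z points along the fingers, y is the line along which they close (so a half turn about z gives the same grasp; the last joint's range is limited). The gripper opens to 87 mm and grips with 3 to 60 N. Pads are 19 mm wide; open, the fingers measure 117 mm over their backs; the gripper's body (75 mm by 190 mm) begins 51 mm behind the grasp point.
Start: joints at [-1.285, 0.321, -0.07, 1.45, 0.023, 1.371, -0.057], TCP at [174.532, 626.153, 196.987] pointing down, gripper open.
Joint ranges: [-2.86, 2.86], [-0.3, 2.09], [-1.38, 1.24], [0.06, 2.45], [-1.56, 4.7], [0.09, 2.05], [-2.69, 2.69]. Speed limits (rad/s): [2.57, 2.57, 3.14, 3.14, 3.14, 3.14, 3.14].

## Interface

Orientations are given as a 3x3 rotation matrix whose columns are the frame's x, y, z axes.
In Python, from cell import * gives the robot as it stands.
- The arm moves only by the shell command python3 -m pendant 'ROWS' [OPENING] [FORCE]. ROWS is text: rows parted by semicolons, each of 4 numbers parted by spaces: the shift along the world's x, y, z in cm, then the turn about the world's z in degrees. In form: x y z yaw; .... A call has exactly 8 rows; each row is the pose to reach, as a shift and turn from the pose commanded when the call began; what a row does not reach only later rows make up. A row lasts 1/8 s, in which the tool goes at most 62.5 mm and 10.7 degrees, less where a joint would pass 70% of its speed; a pose out of reach is approached as far as the arm can. A call with a gripper value outside its range is refused whole. OPENING is the closure, from 0 (fully open) to 1 (shut), set as the call begins (- or left out, the last holds). The fingers move at their own pace and stop on an object; FORCE is the grip in N (left out, the last holds). Time passes only in rows, so rows that repeat a pose let the fingers close, or fill a call up. It gives the time, the measured TCP pose, the force, the opening and the grip force at its end, in the units of the state.
- state(): the state, without advancing time (a new reading comes with each control period).
- read_camera(name): name is "scene" or "top" or "wrist"; returns a dict with "img" (400x640x3 uint8, red, green, blue), "fx", "fy", "cx", "cy" (pixels), "T" (4x4, takes a point from camera to world coordinates); the wrist camera has in their place "mount" (4x4, takes a point from camera to tool coordinates, whose origin is the TCP and whose axes are the flange's). Camera axes: x right, y down, z forward; pixel columns grow to the right and rows downward; lengths in mm; the calibration is good to about 2 mm. A picture is of the moment at which its call begins: read the wrist's pose just before it. There is no depth.
- hand_in(): hands the job in; it is judged then, once.
The state is a dict: "t": time; "q": joint angles; "dq": joint speeds; "joint_torque": joint torques, N m; "eef_pos": TCP position; "orientation": TCP orientation; "force": force on the tool from outside, world axes, zero at the start; "wrist_torque": the same for the moment, N m; "width": finger opening in mm; "gripper_force": force on a finger pad.
Only numpy, scipy, OpenCV 4.12 (cv2) and the standard library are available. Lean on these libraries where they do the work, as an engineer would, in place of code of your own. Each camera call takes 0.05 s, during which the arm holds its last target. There are 200 camera calls.

## Working session

There is one attempt and no reset: what is moved stays moved. The work goes in short steps, Python scripts to look and compute and a shell command to move; the robot and the scene stay as the last step left them, time stands still between calls to the robot, and variables do not carry over. Pictures are saved under pics/ and viewed, at most 10 in all, crops included, and the job is handed in when it is done.

```bash
mkdir -p pics; cat > h.py <<'E'
from cell import *
import numpy as np, cv2
def snap(n,f):
    c=read_camera(n); cv2.imwrite(f,c["img"][:,:,::-1]); return c
def hit(c,u,v,z,T=None):
    T=c["T"] if T is None else T
    T=np.array(T); d=T[:3,:3]@np.array([(u-c["cx"])/c["fx"],(v-c["cy"])/c["fy"],1]); o=T[:3,3]
    return o+d*(z-o[2])/d[2]
def proj(c,p):
    T=np.linalg.inv(np.array(c["T"])); q=T[:3,:3]@np.array(p)+T[:3,3]
    return c["fx"]*q[0]/q[2]+c["cx"],c["fy"]*q[1]/q[2]+c["cy"]
E
python3 - <<'E'
from h import *
import pickle
d={n:snap(n,f"pics/{n}0.png") for n in("top","scene")}
pickle.dump(d,open("cams.pkl","wb"))
for n in d: print(n,np.round(np.array(d[n]["T"]),2).tolist(),d[n]["fx"])
s=state();print(s["t"],s["eef_pos"],np.round(s["orientation"],3).tolist(),s["width"])
E
```

```text
top [[-0.12, -0.97, 0.2, 326.94], [-0.99, 0.12, -0.02, 52.96], [0.0, -0.2, -0.98, 918.95], [0.0, 0.0, 0.0, 1.0]] 414.8802299511919
scene [[-0.69, 0.48, -0.54, 1028.2], [0.72, 0.47, -0.51, 535.32], [0.0, -0.74, -0.67, 725.19], [0.0, 0.0, 0.0, 1.0]] 417.46991397328844
0.1 [174.39069638 625.59617751 195.97701633] [[-0.963, 0.268, -0.0], [0.268, 0.963, -0.002], [-0.0, -0.002, -1.0]] 87.41162188884903
```

View pics/top0.png

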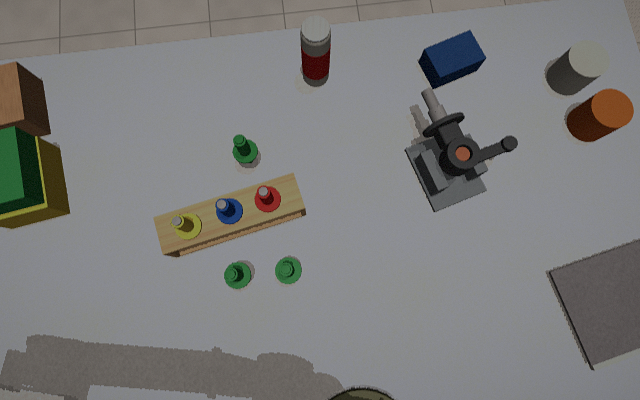

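View pics/scene0.png

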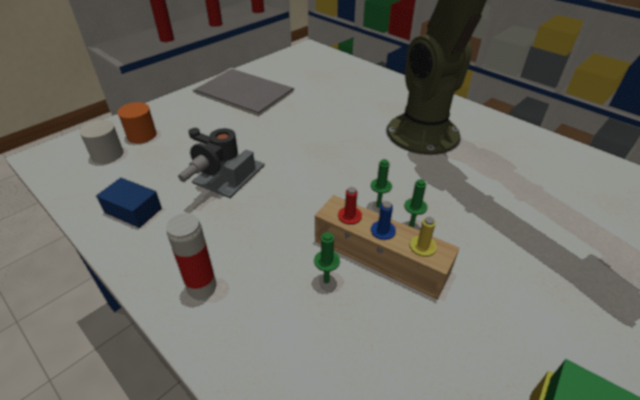

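The rack, from the top view: yellow (186,224), blue (229,208), red (267,196). The green look-alikes stand on the table at (244,150), (237,273) and (288,269). The blue one in the middle hole is the drift punch. The king pin is the copper disc at (463,154). I'll confirm both in an enlarged crop.

```bash
python3 - <<'E'
import cv2,numpy as np
i=cv2.imread("pics/top0.png")
a=cv2.resize(i[170:250,150:310],None,fx=5,fy=5,interpolation=2)[:, :800]
a=cv2.resize(i[180:240,150:310],None,fx=5,fy=5,interpolation=2)
b=cv2.resize(i[125:185,410:530],None,fx=5,fy=5,interpolation=2)
b=np.pad(b,((0,0),(0,200),(0,0)))
cv2.imwrite("pics/c1.png",np.vstack([a,b]))
E
```

```text
(no output)
```

View pics/c1.png

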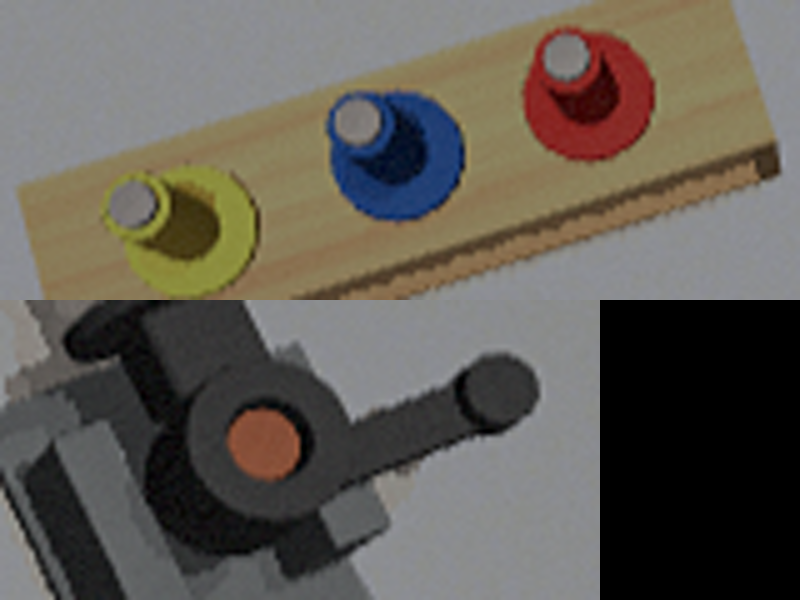

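The crop confirms it: the blue punch is in the middle hole (cap at about (221.6,204), guard at about (229.4,211)), between yellow and red. The copper pin end is at (463,153.6).

```bash
python3 - <<'E'
from h import *
import pickle
c=pickle.load(open("cams.pkl","rb"));t=c["top"]
f=lambda x,y,x0,y0:((x+.5)/5-.5+x0,(y+.5)/5-.5+y0)
for n,x,y,x0,y0,z in [("cap",358,120,150,180,163),("guard",397,155,150,180,91),("redcap",567,57,150,180,163),("redg",590,96,150,180,91),("yelcap",133,203,150,180,163),("yelg",192,231,150,180,91),
 ("pin",265,143,410,125,121),("rim",271,139,410,125,130),("knob",503,90,410,125,130),("knob",503,90,410,125,150)]:
    print(n,np.round(hit(t,*f(x,y,x0,y0),z),1))
for p in [hit(t,221.2,203.6,163)]: print(proj(c["scene"],p))
print(proj(c["scene"],hit(t,462.6,153.2,121)))
i=cv2.imread("pics/scene0.png")
cv2.imwrite("pics/c2.png",np.vstack([cv2.resize(i[y:y+50,x:x+130],None,fx=6,fy=6,interpolation=2) for x,y in((330,190),(160,120))]))
E
```

```text
cap [495.7 210.6 163. ]
guard [495.4 211.   91. ]
redcap [510.3 131.3 163. ]
redg [510.4 131.   91. ]
yelcap [474.5 295.1 163. ]
yelg [474.3 295.2  91. ]
pin [ 550.2 -270.1  121. ]
rim [ 549.  -269.2  130. ]
knob [ 558.1 -365.2  130. ]
knob [ 552.2 -354.6  150. ]
(np.float64(386.2201471454915), np.float64(203.05828785618544))
(np.float64(221.5618025622546), np.float64(137.08892371090985))
```

View pics/c2.png

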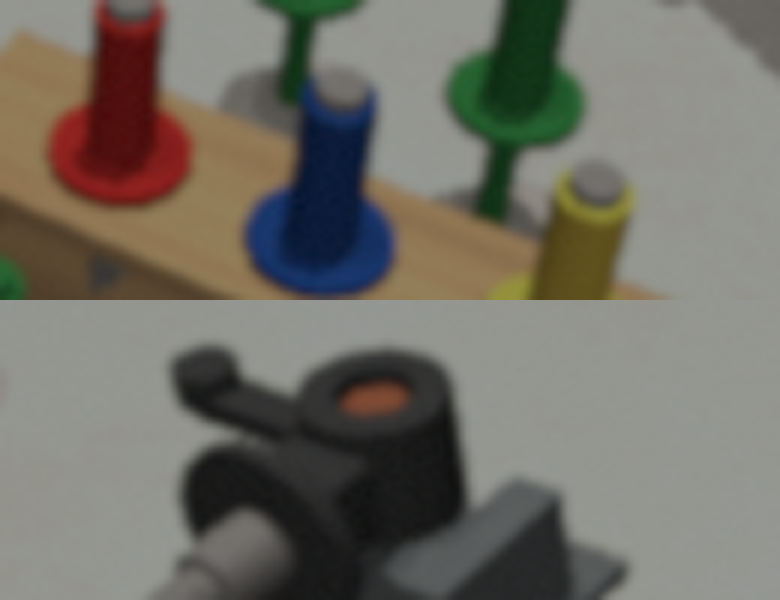

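Both views agree to about 2 mm. The rack row runs at about 12° from y, so I'll grip across the row: yaw −62°, then look with the wrist camera.

```bash
python3 -m pendant '3.5 -4.5 3 -7;7.5 -10 4 -15;12 -15.5 5 -23;16.5 -21 5 -31;21 -27 5 -39;25 -32.5 5 -47;29 -37.5 5 -55;32.1 -41.5 5 -62' 0; python3 -m pendant '0 0 0 0;0 0 0 0;0 0 0 0;0 0 0 0;0 0 0 0;0 0 0 0;0 0 0 0;0 0 0 0'
python3 - <<'E'
from h import *
s=state();c=snap("wrist","pics/w1.png")
T=np.eye(4);T[:3,:3]=s["orientation"];T[:3,3]=s["eef_pos"];T=T@np.array(c["mount"]);c["T"]=T
import pickle;pickle.dump(c,open("w1.pkl","wb"))
for p in [(495.5,210.8,163),(495.5,210.8,91),(510.3,131.2,163),(474.4,295.1,163)]:print(np.round(proj(c,p),1))
E
```

```text
t: 1.1
eef_pos: [475.9, 235.7, 246.8]
orientation: [[-0.211, 0.977, -0.0], [0.977, 0.211, 0.0], [0.0, 0.0, -1.0]]
force: [0.2, 0.3, 0.6]
width: 87.3
gripper_force: 0.0
t: 2.1
eef_pos: [475.2, 237.5, 247.0]
orientation: [[-0.215, 0.977, 0.0], [0.977, 0.215, 0.0], [-0.0, 0.0, -1.0]]
force: [0.6, -0.2, 0.0]
width: 87.1
gripper_force: 0.0
[338.5 239.9]
[335.3 213.6]
[334.4 324.1]
[336.8 133.4]
```

View pics/w1.png

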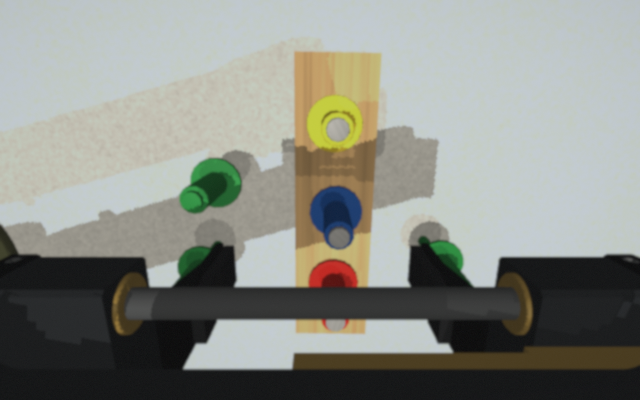

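The wrist view shows the blue cap at (340,238), within 2 px of the prediction (338.5,239.9). The first move stopped short at (475,237) because of the speed cap. The green tools stand beside the rack and are clear of the fingers. Next: over the punch, down, and close.

```bash
python3 -m pendant '1 -1.3 0 0;2.05 -2.55 0 0;2.05 -2.55 -2 0;2.05 -2.55 -4.5 0;2.05 -2.55 -7 0;2.05 -2.55 -9.5 0;2.05 -2.55 -11.5 0;2.05 -2.55 -12.8 0' 0;  python3 -m pendant '0 0 0 0;0 0 0 0;0 0 0 0;0 0 0 0;0 0 0 0;0 0 0 0;0 0 0 0;0 0 0 0' 1 50
```

```text
t: 3.15
eef_pos: [496.0, 210.5, 118.0]
orientation: [[-0.214, 0.977, -0.001], [0.977, 0.214, -0.001], [-0.001, -0.001, -1.0]]
force: [-0.4, 0.2, 1.2]
width: 87.2
gripper_force: 0.0
t: 4.15
eef_pos: [495.5, 212.0, 119.0]
orientation: [[-0.215, 0.977, -0.0], [0.977, 0.215, -0.0], [-0.0, -0.0, -1.0]]
force: [0.1, 0.2, -0.2]
width: 24.7
gripper_force: 50.0
```

Gripped (24.7 mm, 50 N). Lift 16 cm.

```bash
python3 -m pendant '0 0 1 0;0 0 3 0;0 0 5.5 0;0 0 8 0;0 0 11 0;0 0 14 0;0 0 16 0;0 0 16 0' ;  python3 -m pendant '0.5 -4 0 0;1 -9 0 0;1.6 -14 0 0;2.1 -19 0 0;2.7 -24 0 0;3.2 -29 0 0;3.8 -34 0 0;4.3 -38 0 0'; python3 -m pendant '0.5 -4 0 0;1.1 -10.2 0 0;1.1 -10.2 0 0;1.1 -10.2 0 0;1.1 -10.2 0 0;1.1 -10.2 0 0;1.1 -10.2 0 0;1.1 -10.2 0 0'
python3 - <<'E'
from h import *
a=snap("top","pics/t2.png");b=snap("scene","pics/s2.png")
i=a["img"][90:210,400:560,::-1];j=b["img"][70:190,140:300,::-1]
cv2.imwrite("pics/c3.png",np.vstack([cv2.resize(k,None,fx=5,fy=5,interpolation=2)[:300*1 if 0 else None] for k in(cv2.resize(i,(80,60)),)]+[]) if 0 else np.hstack([cv2.resize(k,(400,300),interpolation=2) for k in(i,j)]))
s=state();p=np.array(s["eef_pos"]);print(p)
for q in((p[0],p[1],p[2]-94),(550,-270,121),(550,-270,130)):print(np.round(proj(b,q),1),np.round(proj(a,q),1))
E
```

```text
t: 5.15
eef_pos: [496.5, 212.3, 280.8]
orientation: [[-0.215, 0.977, 0.003], [0.977, 0.215, 0.002], [0.001, 0.003, -1.0]]
force: [0.2, 0.5, -2.5]
width: 24.4
gripper_force: 50.0
t: 6.15
eef_pos: [537.7, -170.3, 277.8]
orientation: [[-0.214, 0.977, -0.001], [0.977, 0.214, -0.0], [0.0, -0.001, -1.0]]
force: [0.7, 1.7, -1.5]
width: 24.8
gripper_force: 50.0
t: 7.15
eef_pos: [549.7, -269.6, 279.1]
orientation: [[-0.216, 0.976, 0.0], [0.976, 0.216, 0.0], [0.0, 0.0, -1.0]]
force: [-0.3, 0.4, -1.6]
width: 24.5
gripper_force: 50.0
[ 549.63274313 -269.87089371  279.04505919]
[217.8 115.3] [474.4 142.7]
[221.6 137.1] [462.5 153.3]
[221.1 134.1] [464.1 151.9]
```

View pics/c3.png

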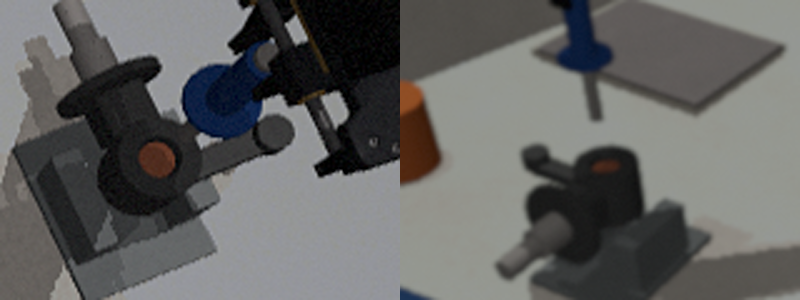

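The scene crop puts the punch tip at (218.8,118.4), right where it should be above the pin for a tip 180 mm up. Descend to just above the pin end, then go slowly until contact.

```bash
python3 -m pendant '0 0 -1.5 0;0 0 -3 0;0 0 -4.2 0;0 0 -4.8 0;0 0 -5 0;0 0 -5 0;0 0 -5 0;0 0 -5 0'
python3 - <<'E'
from h import *
a=snap("top","pics/t3.png");b=snap("scene","pics/s3.png")
i=a["img"][100:190,410:530,::-1];j=b["img"][90:180,160:280,::-1]
cv2.imwrite("pics/c4.png",np.hstack([cv2.resize(k,(400,300),interpolation=2) for k in(i,j)]))
E
```

```text
t: 8.25
eef_pos: [549.8, -270.1, 229.3]
orientation: [[-0.215, 0.977, 0.001], [0.977, 0.215, -0.0], [-0.0, 0.001, -1.0]]
force: [-0.1, -0.3, -2.4]
width: 24.6
gripper_force: 50.0
```

View pics/c4.png

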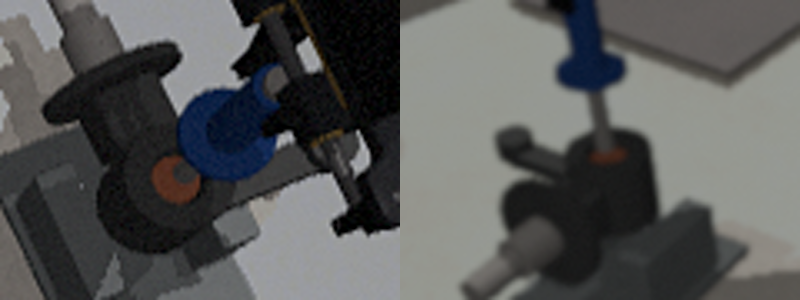

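Tip at (185,175) in the top crop and the pin end centred at (176,181). Allowing for the height difference, they line up within about 1–2 mm. Push slowly.

```bash
python3 -m pendant '0 0 -0.2 0;0 0 -0.4 0;0 0 -0.6 0;0 0 -0.8 0;0 0 -1 0;0 0 -1.2 0;0 0 -1.4 0;0 0 -1.4 0'
```

```text
t: 9.35
eef_pos: [550.2, -271.0, 217.1]
orientation: [[-0.215, 0.977, 0.003], [0.977, 0.215, -0.001], [-0.002, 0.002, -1.0]]
force: [-1.1, -0.2, 6.8]
width: 24.4
gripper_force: 50.0
```

Contact at about 9 N. Keep driving towards a tip height of about 89 mm, stopping a little short to check.

```bash
python3 -m pendant '0 0 -0.2 0;0 0 -0.5 0;0 0 -0.8 0;0 0 -1.1 0;0 0 -1.4 0;0 0 -1.6 0;0 0 -1.7 0;0 0 -1.7 0'; python3 -m pendant '0 0 -0.2 0;0 0 -0.4 0;0 0 -0.6 0;0 0 -0.8 0;0 0 -0.9 0;0 0 -0.9 0;0 0 -0.9 0;0 0 -0.9 0'
python3 - <<'E'
from h import *
b=snap("scene","pics/s4.png");a=snap("top","pics/t4.png")
j=b["img"][90:210,160:280,::-1];i=a["img"][100:220,400:520,::-1]
cv2.imwrite("pics/c5.png",np.hstack([cv2.resize(k,(400,400),interpolation=2) for k in(i,j)]))
p=np.array(state()["eef_pos"]);print(p)
for dz in(-99,-94,-33,-38):print(np.round(proj(b,p+[0,0,dz]),1))
E
```

```text
t: 10.35
eef_pos: [550.3, -271.0, 200.1]
orientation: [[-0.215, 0.977, 0.003], [0.977, 0.215, -0.001], [-0.002, 0.002, -1.0]]
force: [-1.5, -0.0, 6.3]
width: 24.5
gripper_force: 50.0
t: 11.35
eef_pos: [550.3, -271.0, 191.1]
orientation: [[-0.215, 0.977, 0.003], [0.977, 0.215, -0.001], [-0.002, 0.002, -1.0]]
force: [-1.3, 0.0, 7.9]
width: 24.7
gripper_force: 50.0
[ 550.31348653 -271.01753238  191.11490749]
[223.  146.2]
[222.7 144.7]
[219.  124.6]
[219.4 126.3]
```

View pics/c5.png

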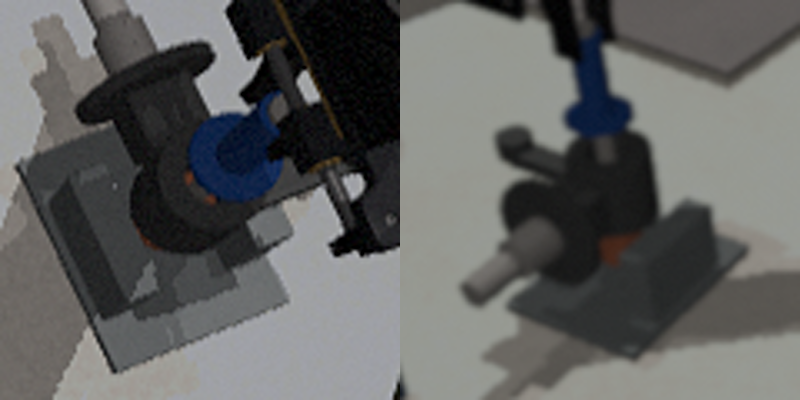

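The copper shank and head now show below the boss (scene crop around (620,248)), and the guard is where predicted, so the punch hasn't slipped. Tip is about 92 mm up, a gap of about 32 mm. Drive 3 mm more, then lift straight out.

```bash
python3 -m pendant '0 0 -0.1 0;0 0 -0.2 0;0 0 -0.3 0;0 0 -0.3 0;0 0 -0.3 0;0 0 -0.3 0;0 0 -0.3 0;0 0 -0.3 0'; python3 -m pendant '0 0 0.5 0;0 0 1.5 0;0 0 3 0;0 0 5 0;0 0 7 0;0 0 9 0;0 0 9.2 0;0 0 9.2 0'
python3 - <<'E'
from h import *
b=snap("scene","pics/s5.png");a=snap("top","pics/t5.png")
p=np.array(state()["eef_pos"])
for z in(98,93,89,85,80):print(z,np.round((np.array(proj(a,(550,-270,z)))-[430,120])*6.667,0),np.round((np.array(proj(b,(550,-270,z)))-[185,110])*6.667+[400,0],0))
j=b["img"][110:170,185:245,::-1];i=a["img"][120:180,430:490,::-1]
cv2.imwrite("pics/c6.png",np.hstack([cv2.resize(k,(400,400),interpolation=2) for k in(i,j)]))
E
```

```text
t: 12.45
eef_pos: [550.3, -271.1, 188.2]
orientation: [[-0.215, 0.977, 0.003], [0.977, 0.215, -0.001], [-0.002, 0.002, -1.0]]
force: [-1.6, 0.4, 6.9]
width: 24.5
gripper_force: 50.0
t: 13.45
eef_pos: [549.6, -270.0, 278.0]
orientation: [[-0.215, 0.977, 0.0], [0.977, 0.215, 0.0], [0.0, 0.0, -1.0]]
force: [-0.3, 0.5, -2.0]
width: 24.5
gripper_force: 50.0
98 [191. 245.] [653. 230.]
93 [186. 250.] [655. 240.]
89 [182. 254.] [657. 249.]
85 [177. 258.] [658. 257.]
80 [172. 262.] [660. 268.]
```

View pics/c6.png

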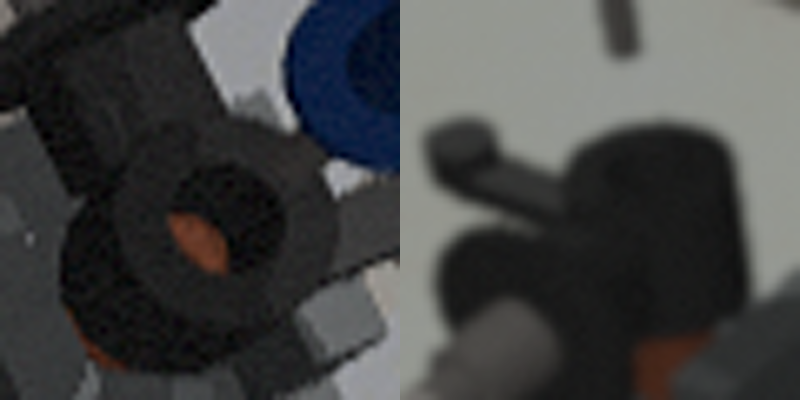

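```bash
python3 - <<'E'
import cv2,numpy as np
i=cv2.imread("pics/t5.png").astype(int)
d=i[:,:,2]-i[:,:,0]
print(d[142:164,452:476]); 
j=cv2.imread("pics/s5.png").astype(int); e0=cv2.imread("pics/s2.png").astype(int)
E
```

```text
[[ 3  0 -1  0 -2 -2 -1 -1  1 -1 -4  1 -2 -4  0 -3 -1  1  1  5  0  4  0  4]
 [-1 -1 -2  1 -2  3  0  1  2  1  0  1  2  0 -1 -1  3 -2  4  3  2  1  0  2]
 [-2  1  1  0 -1 -1  0  1 -1  0  2  2  0 -3  0 -1  0  1  4  4  4  4  4  4]
 [ 1 -1  1  2 -1  1  1  2  4  1 -3  1  0  2  2 -2 -3  0  0  5  3  3  5  4]
 [-1 -2  0  0  0  1 -2  1  1 -5  1 -2  0  0  1 -3 -1  2 -1  3  3  4  3  1]
 [ 2  4 -1  1 -2  0 -6  5 -3  1 -4  1  2 -1 -1  1 -2  1  3 -3 -1  3  1 -2]
 [-1  1  0  0 -4  3  1 -3 -1 -2  0 -1  7  2  2 -1  3 -4  6  2  1 -2 -2  2]
 [ 1  2 -1  0  0 -4 -2 -1 -2 -1 -1  1  2  3 -3 -1  4 -2 -3 -2  0 -2  1 -2]
 [ 4 -5 -1  0  0  1 -3  0  4 -5  2  5 -3 -6  3 -3  3  1  0  1 -3  2  1  1]
 [-3 -2 -2  2  9  4 -5 -3 -5 -3 -3  1 -1 -2  2  2  4 -3  1 -2 -4  3  1  0]
 [ 1 -3  1 25 42 43 40 28  3  0 -3 -1 -1 -2 -2 -4  2  0 -3  3 -1 -1 -2 -1]
 [-1  1 -3 31 65 56 48 59 42 15  3 -5 -3  0 -5 -2 -4  0  4 -2  4  0 -2  1]
 [ 1  1  1 20 63 62 57 64 62 44 31 -4 -1  0  1 -2  2  0  0  2 -4  1 -2  1]
 [ 0  3  1  4 44 64 60 58 60 46 48 16 -6  4  9 -3  1 -6 -2  2 -1  1 -1  0]
 [ 2  4 -1 -4 19 56 62 62 60 59 50 47 -2 -4 -1 -4  9  0  3  0  0  0 -1  1]
 [ 2 -2 -2 -3  4 36 55 63 61 60 51 54  8  4 -6 -6 -3  5 -4 -2  4  0 -1  0]
 [ 0 -1  1 -1  1  9 37 57 64 63 58 54 16 -4  1 -4  1  1  0  1 -3  3  1 -1]
 [ 1  0 -3 -1  0  1  9 31 56 65 63 53  8 -5 -1 -2  2  2  1  1  0 -1  1  1]
 [-5 -2  0  1  0 -3 -1  2 22 38 38 46  9  5  2  5 -3 -1 -1  1  1 -2  2 -3]
 [ 0  0 -1  0  4 -1 -2 -1 -1  5  6 15  4 -2 -2  4 -2  1 -3 -1  1  1  1 -2]
 [ 0  0  1  0 -3 -4 -3  0  4  1 -2 -1  0 -3  5  2  1  2  0 -1 -4  2 -3  2]
 [ 1 -1 -1 -2  2 -3  0  4  0 -3  0 -3  2  1  0  0 -3 -2 -3  2  0  0  3 -1]]
```

The pin edge in the bore is sharp. I'll fit the pin-end height in both top images (before and after), using the bore and pin geometry.

```bash
cat > fit.py <<'E'
import cv2,numpy as np,pickle,sys
from h import proj
from scipy.optimize import minimize
c=pickle.load(open("cams.pkl","rb"))["top"]
th=np.linspace(0,2*np.pi,60,endpoint=False)
U0,V0,N,S=440,135,50,8
def poly(x,y,z,r):
    P=np.array([proj(c,(x+r*np.cos(t),y+r*np.sin(t),z)) for t in th])
    m=np.zeros((N*S,N*S),np.uint8);cv2.fillPoly(m,[np.round(((P-[U0,V0]+.5)*S)*16).astype(np.int32)],1,shift=4);return m
def mask(x,y,z):
    m=poly(x,y,z,15)&poly(x,y,130,17)
    return m.reshape(N,S,N,S).mean((1,3))
def obs(f):
    i=cv2.imread(f).astype(float);d=(i[:,:,2]-i[:,:,0])[V0:V0+N//1,U0:U0+N]
    return np.clip(d/np.percentile(d[d>30],60),-.2,1.1)
o0,o1=obs("pics/top0.png"),obs(sys.argv[1])
o1[25:,:10]=0; o0[:, 34:]=0
def win(o): o=o.copy(); o[32:]=0; return o
o0,o1=win(o0),win(o1)
def E(p):
    return ((mask(p[0],p[1],p[2])-o0)**2).sum()+((mask(p[0],p[1],p[3])-o1)**2).sum()
best=min((minimize(E,[550,-270,a,b],method="Nelder-Mead",options=dict(initial_simplex=np.array([[550,-270,a,b]]+[[550+3*(k==0),-270+3*(k==1),a+4*(k==2),b+5*(k==3)] for k in range(4)]))) for a,b in((121,89),(121,80))),key=lambda r:r.fun)
print(np.round(best.x,1),best.fun)
for z in(75,79,82,85,89,93):
    r=min((((mask(x,y,z)-o1)**2).sum(),x,y) for x in np.arange(546,553) for y in np.arange(-274,-266)); r0=min((((mask(r[1],r[2],q)-o0)**2).sum(),q) for q in range(116,126)); print(z,r,r0)
E
python3 fit.py pics/t5.png
```

```text
[ 549.3 -268.4  122.6   89.1] 11.761469739957255
75 (np.float64(33.9715068436494), np.int64(551), np.int64(-270)) (np.float64(11.70332765758547), 118)
79 (np.float64(24.896972961778836), np.int64(550), np.int64(-270)) (np.float64(7.922843883547008), 119)
82 (np.float64(18.62402616712015), np.int64(550), np.int64(-270)) (np.float64(7.922843883547008), 119)
85 (np.float64(12.984372188840005), np.int64(550), np.int64(-269)) (np.float64(3.6649500033386753), 121)
89 (np.float64(10.453415503888767), np.int64(549), np.int64(-269)) (np.float64(3.710285039396367), 122)
93 (np.float64(13.896778341876354), np.int64(549), np.int64(-268)) (np.float64(2.3840255241720083), 124)
```

The fit gives the pin end going from 122.6 to 89.1 mm, so the gap is about 35 mm. Now carry the punch back over its own hole.

```bash
python3 -m pendant '-0.5 4 0.4 0;-1 9 0.4 0;-1.6 14 0.4 0;-2.1 19 0.4 0;-2.7 24 0.4 0;-3.2 29 0.4 0;-3.8 34 0.4 0;-4.3 38 0.4 0'; python3 -m pendant '-0.5 4 0 0;-0.9 8 0 0;-1.1 10.2 0 0;-1.1 10.2 0 0;-1.1 10.2 0 0;-1.1 10.2 0 0;-1.1 10.2 0 0;-1.1 10.2 0 0'
python3 -m pendant '0 0 -2 0;0 0 -4 0;0 0 -6 0;0 0 -7.5 0;0 0 -8 0;0 0 -8 0;0 0 -8 0;0 0 -8 0'
```

```text
t: 14.55
eef_pos: [505.6, 112.3, 281.2]
orientation: [[-0.217, 0.976, -0.001], [0.976, 0.217, 0.0], [0.0, -0.001, -1.0]]
force: [0.7, -0.1, -1.4]
width: 24.6
gripper_force: 50.0
t: 15.55
eef_pos: [495.8, 211.5, 282.1]
orientation: [[-0.214, 0.977, 0.0], [0.977, 0.214, 0.0], [0.0, 0.0, -1.0]]
force: [-0.2, 0.3, -1.9]
width: 24.2
gripper_force: 50.0
t: 16.55
eef_pos: [496.0, 212.2, 202.6]
orientation: [[-0.215, 0.977, 0.001], [0.977, 0.215, 0.001], [0.0, 0.001, -1.0]]
force: [-0.1, 0.5, -1.9]
width: 24.2
gripper_force: 50.0
```

```bash
python3 -m pendant '0 0 -0.5 0;0 0 -1 0;0 0 -1.5 0;0 0 -2 0;0 0 -2.5 0;0 0 -3 0;0 0 -3 0;0 0 -3 0'; python3 -m pendant '0 0 -1 0;0 0 -2 0;0 0 -3 0;0 0 -4 0;0 0 -4.6 0;0 0 -5 0;0 0 -5.2 0;0 0 -5.2 0'
```

```text
t: 17.55
eef_pos: [495.7, 212.0, 172.1]
orientation: [[-0.215, 0.977, 0.0], [0.977, 0.215, 0.0], [0.0, 0.0, -1.0]]
force: [-0.1, 0.3, -1.4]
width: 24.7
gripper_force: 50.0
t: 18.55
eef_pos: [495.7, 212.0, 120.0]
orientation: [[-0.215, 0.977, 0.0], [0.977, 0.215, 0.0], [0.0, 0.0, -1.0]]
force: [0.7, 0.3, -1.4]
width: 24.5
gripper_force: 50.0
```

It's in the hole without contact. Lower the last 1 mm, open, and rise straight up.

```bash
python3 -m pendant '0 0 -0.05 0;0 0 -0.1 0;0 0 -0.1 0;0 0 -0.1 0;0 0 -0.1 0;0 0 -0.1 0;0 0 -0.1 0;0 0 -0.1 0'; python3 -m pendant '0 0 0 0;0 0 0 0;0 0 0 0;0 0 0 0;0 0 0 0;0 0 0 0;0 0 0 0;0 0 0 0' 0; python3 -m pendant '0 0 1 0;0 0 3 0;0 0 5.5 0;0 0 8 0;0 0 10.5 0;0 0 13 0;0 0 15 0;0 0 16 0'; python3 -m pendant '-3 4 0 0;-6 8 0 0;-9 12 0 0;-11 16 0 0;-11 18 0 0;-11 18 0 0;-11 18 0 0;-11 18 0 0'
python3 - <<'E'
from h import *
a=snap("top","pics/t6.png");b=snap("scene","pics/s6.png")
cv2.imwrite("pics/f.png",np.hstack([cv2.resize(a["img"][110:290,150:510,::-1],(800,400))[:, :400],cv2.resize(b["img"][170:310,300:480,::-1],(400,400))]))
E
python3 fit.py pics/t6.png | head -1
```

```text
t: 19.55
eef_pos: [495.6, 212.0, 119.0]
orientation: [[-0.215, 0.977, 0.0], [0.977, 0.215, 0.0], [-0.0, 0.0, -1.0]]
force: [-0.0, 0.9, -1.8]
width: 24.2
gripper_force: 50.0
t: 20.55
eef_pos: [495.6, 212.0, 119.0]
orientation: [[-0.215, 0.977, 0.0], [0.977, 0.215, -0.0], [-0.0, 0.0, -1.0]]
force: [-0.3, 0.4, 0.5]
width: 86.0
gripper_force: 0.0
t: 21.55
eef_pos: [496.2, 212.1, 280.8]
orientation: [[-0.215, 0.977, 0.002], [0.977, 0.215, 0.001], [0.001, 0.002, -1.0]]
force: [0.1, -0.2, -0.2]
width: 87.0
gripper_force: 0.0
t: 22.55
eef_pos: [386.9, 390.3, 279.1]
orientation: [[-0.212, 0.977, 0.0], [0.977, 0.212, -0.0], [-0.0, 0.0, -1.0]]
force: [0.2, 0.5, 0.0]
width: 86.9
gripper_force: 0.0
[ 549.3 -268.4  122.5   89.2] 5.205819073320782
```

View pics/f.png

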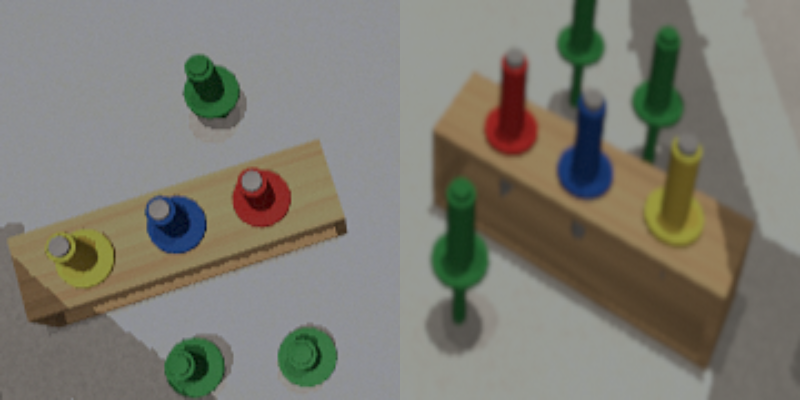

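The blue punch hangs upright in the middle hole, its cap at (160,209) in the left view. Red and yellow are undisturbed, and the pin end is at 89.2 mm. Handing in.

```bash
python3 -c "
from cell import *
print(hand_in())"
```

```text
the job is handed in; nothing more can be done
None
```

I drove the king pin down until its head stands about 35 mm clear below the boss (my estimate from the camera images), hung the blue punch back upright in its own middle hole and let go of it, left the red and yellow tools where they hang, and handed the job in at about 23 s.

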